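# Index the power-supply work holder by one hole

## Task

On the swivel work holder that carries the power supply (not the one with the heat sink), pull the spring knob up until its pin is out of the hole, swing the turntable by the knob to the very next hole anticlockwise seen from above, and let the pin snap fully home there. Leave the heat-sink work holder alone.

Things in the scene. Friction and masses are not known exactly. Their poses are not given: they have to be found in the camera images.
- psu_fixture: Work holder to operate: fixed grey round plate, 280 across, 22 thick; origin on the pivot at bench height, z up. Its turntable (180 across) carries a silver power supply 129x97x38 mm, top at 74: black fan disc, terminal strip. Four dark 22 mm holes, 118 mm from the pivot, at turntable angles -0.55, 0, 0.55, 1.10. Angle t puts the knob at (-118 cos t, -118 sin t) mm in the plate's x, y.
- psu_table (a joint): Angle of that turntable, rad: starts at about 0, pin in that hole; grows anticlockwise seen from above. The next hole anticlockwise is at 0.55 (knob moves 65 mm). With the pin out it turns easily from -0.70 to 1.25 and stays where left; with it in, 0.04 rad of play. Let go within 7 mm of a hole's centre the pin snaps in; elsewhere it rests on the plate, 12 mm high.
- psu_knob (a point): Grip point, on the axis of its upright black pull knob, 70 mm above the bench with the pin home. Neck 22 mm across from 52 to 84 mm high, cap 32 across up to 98; lug below, top at 36. Grip the neck from above, fingers closing along the swing (square to the line to the pivot): both sides are free. It pulls straight up 22 mm at most, spring 5 to 10.5 N; the pin is out after 12 mm.
- sink_knob (a point): The same grip point on the other, identical work holder, whose turntable carries a dark ribbed heat sink (120 x 90 x 40 mm). Not to be touched. The two holders stand left and right in either order, each turned up to 0.4 rad.

How it is judged:
By the outcome, as a careful person would: the job done as asked, in the order asked, and still so for the second after the job is handed in, with the robot touching nothing.
It also fails if it takes over 35 s, if anything falls off the work surface, if the arm or the gripper's body presses on something with over 40 N, if the wrist force passes 120 N, or if a joint passes its speed limit or range.

## Robot

A 7-joint arm with a two-finger parallel gripper is mounted at the origin on the work surface. World frame = base frame: x ahead of the robot, y to its left, z up, the work surface at z = 0. Lengths are in mm, angles in rad, forces in N, time in s.
With the tool pointing down it reaches from about 400 to 850 mm from the base axis. Payload 4.4 kg.
Tool frame: the origin (TCP) lies on the centre line of the jaws, within the pads' length; the fingertips stand 8 mm ahead of it and the grasp point (between the pads) lies 11 mm behind it; z points along the fingers, y is the line along which they close (so a half turn about z gives the same grasp; the last joint's range is limited). The gripper opens to 94 mm and grips with 3 to 60 N. Pads are 16 mm wide; open, the fingers measure 119 mm over their backs; the gripper's body (75 mm by 177 mm) begins 78 mm behind the grasp point.
Start: joints at [-1.24, 0.628, 0.038, 1.517, -0.027, 0.996, -0.02], TCP at [251.182, 599.521, 213.478] pointing down, gripper open.
Joint ranges: [-3.06, 3.06], [-0.37, 2.12], [-1.25, 1.32], [0.18, 2.47], [-1.1, 4.24], [0.23, 1.98], [-2.94, 2.94]. Speed limits (rad/s): [2.57, 2.57, 3.14, 3.14, 3.14, 3.14, 3.14].

## Interface

Orientations are given as a unit quaternion [w, x, y, z].
In Python, from plant import status, capture, r, spotter gives the robot as it stands. The module is installed in compiled form; this text tells all that it offers.
- The arm moves only by the tool step_arm, never from a script. Its argument "deltas" is a list of rows, each a list of 7 numbers: the shift along the tool's x, y, z in cm, then the turn, a rotation vector about the tool's x, y, z in degrees, then the opening in per cent of the stroke, from 0 (shut) to 100 (fully open). In form: [[x, y, z, ax, ay, az, gripper], ...]. A call has 1 to 8 rows; each row shifts and turns the commanded pose from where the row before left it, along the tool's axes as they then stand; what a row does not reach is not made up. A row lasts 1/10 s, in which the tool goes at most 50 mm and 8.59 degrees, less where a joint would pass 70% of its speed; a pose out of reach is approached as far as the arm can. A call is refused whole if a number of a shift passes 5 or a number of a turn 8.59, either way. A call with a gripper value outside its range is refused whole. The fingers move at their own pace and stop on an object; "squeeze" is the grip in N (left out, the last holds). Time passes only in rows, so rows that do not move let the fingers close. It gives the time, the measured TCP pose, the force, the opening and the grip force at its end, in the units of the state.
- status.sense(): the state, without advancing time (a new reading comes with each control period).
- capture(name): name is "scene" or "top"; returns a dict with "pixels" (420x560x3 uint8, red, green, blue), "range_z" (420x560 float32, mm along the optical axis (not along the pixel's ray), 0 where there is no reading), "fx", "fy", "cx", "cy" (pixels), "rvec" (rotation vector, rad) and "tvec" (3), from world to camera coordinates, as OpenCV has them. Camera axes: x right, y down, z forward; pixel columns grow to the right and rows downward; lengths in mm; the calibration is good to about 2 mm. A picture is of the moment at which its call begins.
- r.job_done(): hands the job in; it is judged then, once.
Trained networks look in a picture, given as the dict that the camera call returned (one of the last four; its "shot" number tells which), for a name from the list of things; names that differ only in an ending like _2 or _b are one class to them, and where a whole thing is asked for, a point or a joint stands for the part that bears it (a point fixed in the world has none). Each returns a list of dicts, best first, with "confidence" (0 to 1); they miss things now and then, are a little off and sometimes report something else, mostly with a low value. They report only what shows in the picture. A call takes as long as a camera call.
- spotter.search_frame(picture, target): "position" ([x, y, z] in mm, in world coordinates, good to about 4 mm: the middle of the surface that is visible of it).
- spotter.pinpoint(picture, target): "position" ([x, y, z] in mm, in world coordinates, good to about 4 mm: a listed point, or the origin of a listed thing).
The state is a dict: "t": time; "joints": joint angles; "qd": joint speeds; "joint_efforts": joint torques, N m; "tool_pos": TCP position; "orientation": TCP orientation; "ft_force": force on the tool from outside, world axes, zero at the start; "moment": the same for the moment, N m; "width": opening from 0.0 (shut) to 1.0 (fully open); "grip_force": force on a finger pad.
Only numpy, scipy, OpenCV 4.12 (cv2) and the standard library are available. Lean on these libraries where they do the work, as an engineer would, in place of code of your own. Each camera call takes 0.05 s, during which the arm holds its last target. There are 200 camera calls.

## Working session

There is one attempt and no reset: what is moved stays moved. The work goes in short steps, Python scripts to look and compute and a tool call to move; the robot and the scene stay as the last step left them, time stands still between calls to the robot, and variables do not carry over. Pictures are saved under pics/ and viewed, at most 10 in all, crops included, and the job is handed in when it is done.

Besides the shell and the picture viewer there is one more tool, called after "Call:" in YAML: its name, and indented under it one key for each argument. step_arm: Moves the arm, as the interface text tells. Its arguments: {"type":"object","properties":{"deltas":{"type":"array"},"squeeze":{"type":"number"}},"required":["deltas"]}

```bash
mkdir -p pics; cat > h.py <<'E'
import numpy as np, cv2
from plant import status, capture, r, spotter
def world(p,u,v,z=None):
    z=p["range_z"][v,u] if z is None else z
    R=cv2.Rodrigues(np.array(p["rvec"],float))[0]
    c=np.array([(u-p["cx"])/p["fx"]*z,(v-p["cy"])/p["fy"]*z,z])
    return R.T@(c-np.array(p["tvec"],float).ravel())
def cloud(p):
    R=cv2.Rodrigues(np.array(p["rvec"],float))[0]
    v,u=np.mgrid[:420,:560]; z=p["range_z"].astype(float)
    c=np.stack([(u-p["cx"])/p["fx"]*z,(v-p["cy"])/p["fy"]*z,z],-1)-np.array(p["tvec"],float).ravel()
    W=c@R; W[z==0]=np.nan
    return W
E
python3 - <<'E'
from h import *
s=status.sense();print(s["t"],s["tool_pos"],s["orientation"],s["ft_force"],s["width"])
ims=[]
for n in("scene","top"):
    p=capture(n);ims.append(p["pixels"][:,:,::-1]);print(n,p["fx"],p["rvec"],p["tvec"])
    cv2.imwrite(f"pics/{n}1.png",ims[-1])
    for t in("psu_knob","sink_knob","psu_fixture"):
        print(t,[(np.round(d["position"]),round(d["confidence"],2)) for d in spotter.pinpoint(p,t)[:3]])
    print("psu body",[(np.round(d["position"]),round(d["confidence"],2)) for d in spotter.search_frame(p,"psu_table")[:3]])
E
```

```text
0.0 [250.96056975 598.91240281 212.56141644] [-1.52571412e-04  1.97089533e-01  9.80385049e-01 -9.20825656e-04] [ 0.13229188 -0.03088077  0.48857458] 1.000826620836529
scene 480.24498793492353 [ 1.16319681  2.38434908 -0.95581706] [ 344.07644913 -257.39339873 1264.14474959]
psu_knob [(array([452., 205.,  70.]), 0.56)]
sink_knob []
psu_fixture [(array([566., 229.,  -0.]), 0.86)]
psu body [(array([593., 230.,  64.]), 0.94)]
top 472.1992650294995 [ 2.21460719 -2.17989425  0.09471246] [ -36.21126838  538.31138173 1033.29550402]
psu_knob [(array([449., 202.,  71.]), 0.72)]
sink_knob [(array([ 469., -246.,   70.]), 0.53)]
psu_fixture [(array([572., 230.,  -3.]), 0.71)]
psu body [(array([562., 215.,  74.]), 0.85)]
```

View pics/top1.png

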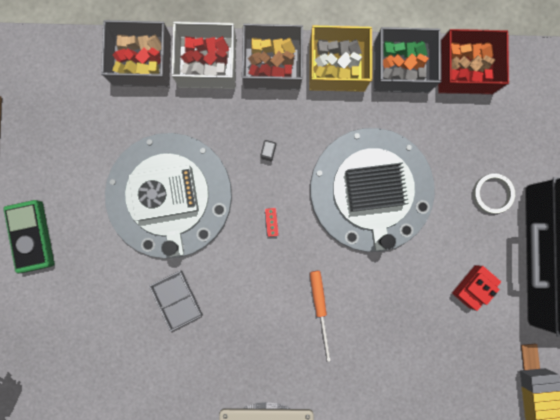

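View pics/scene1.png

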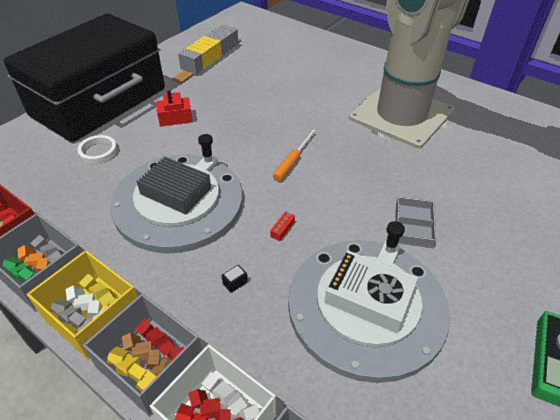

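The top view shows the PSU holder at left, with its plate at about (168,195) px, its knob at (170,248), and the next hole anticlockwise at (203,234). The scene view agrees: PSU holder at right, knob at (395,232). Next I'll measure the cap, plate centre and holes in both views.

```bash
python3 - <<'E'
from h import *
from scipy.optimize import least_squares
for n in("scene","top"):
    p=capture(n);W=cloud(p);g=p["pixels"].max(2)
    d=np.hypot(W[...,0]-451,W[...,1]-204)
    m=(d<35)&(W[...,2]>90)&(W[...,2]<106)
    q=W[m];print(n,"cap n",m.sum(),"mid",(q.min(0)+q.max(0))/2,"mean",q.mean(0),"zmax",np.percentile(q[:,2],95),"ext",np.ptp(q,axis=0))
    # plate
    dd=np.hypot(W[...,0]-569,W[...,1]-230)
    m=(dd<160)&(abs(W[...,2]-22)<6)
    m2=m.astype(np.uint8);c=cv2.findContours(m2,cv2.RETR_EXTERNAL,cv2.CHAIN_APPROX_NONE)[0]
    c=max(c,key=len)[:,0];e=np.array([world(p,u,v) for u,v in c])
    f=least_squares(lambda x:np.hypot(e[:,0]-x[0],e[:,1]-x[1])-x[2],[569,230,140],loss="soft_l1")
    print("plate",f.x,np.nanmedian(W[m][:,2]))
    C=f.x[:2]
    # holes: dark, via ray at z=22
    R=cv2.Rodrigues(np.array(p["rvec"],float))[0];o=-R.T@np.array(p["tvec"],float).ravel()
    nb,lab,st,ce=cv2.connectedComponentsWithStats((g<70).astype(np.uint8))
    for i in range(1,nb):
        if st[i,4]<25: continue
        u,v=ce[i];ray=R.T@np.array([(u-p["cx"])/p["fx"],(v-p["cy"])/p["fy"],1])
        x=o+ray*(22-o[2])/ray[2]; rr=np.hypot(*(x[:2]-C))
        if 95<rr<150: print("hole",ce[i].round(),st[i,4],x.round(1),rr.round(1),"ang",np.arctan2(C[1]-x[1],C[0]-x[0]).round(3))
E
```

```text
scene cap n 231 mid [454.12540302 205.79317203  95.3591703 ] mean [456.25366608 206.88076978  97.01297969] zmax 99.45579482275043 ext [32.68517244 31.44517098 10.46106001]
plate [571.47653009 228.71013936 136.53351078] 21.827280451469967
hole [354. 248.] 58 [481.9 146.8  22. ] 121.4 ang 0.741
hole [324. 258.] 66 [537. 114.  22.] 119.7 ang 1.279
hole [417. 271.] 71 [457.1 268.3  22. ] 121.0 ang -0.333
top cap n 197 mid [453.80568578 205.62455302  96.12843644] mean [453.39033255 205.37714591  97.0620391 ] zmax 100.16089504293811 ext [30.52919541 30.50608521 12.05626537]
plate [569.14353029 227.78289049 138.20156418] 21.234191886108785
```

Both views put the cap at (454,206), top at about 98. The plate centre is about (569.5,228), so the radius is 118 and the knob angle is 0.19. The target hole works out at (482,148), and the scene view sees it at (482,147). These agree with the sizes given, so I'll approach now.

Call:
step_arm:
  deltas:
    - [-3.4,-2.84,0,0,0,0,100]
    - [-3.4,-2.84,0,0,0,0,100]
    - [-3.4,-2.84,0,0,0,0,100]
    - [-3.4,-2.84,0,0,0,0,100]
    - [-3.4,-2.84,0,0,0,0,100]
    - [-3.4,-2.84,0,0,0,0,100]
    - [-3.4,-2.84,0,0,0,0,100]
    - [-3.4,-2.84,0,0,0,0,100]
  squeeze: 40

```text
t: 1.4
tool_pos: [415.0, 283.3, 213.8]
orientation: [0.0, 0.197, 0.98, 0.0]
ft_force: [0.9, 0.9, 0.4]
width: 0.997
grip_force: 0.0
```

Call:
step_arm:
  deltas:
    - [-3.4,-2.84,0,0,0,0,100]
    - [-3.4,-2.84,0,0,0,0,100]
    - [0,0,1,0,0,-6.7,100]
    - [0,0,1,0,0,-6.7,100]
    - [0,0,1,0,0,-6.7,100]
    - [0,0,1,0,0,-6.7,100]
    - [0,0,1,0,0,-6.8,100]
    - [0,0,0,0,0,0,100]

```text
t: 2.2
tool_pos: [454.4, 205.7, 162.6]
orientation: [-0.001, -0.095, 0.996, -0.0]
ft_force: [0.7, 0.5, -0.0]
width: 1.001
grip_force: 0.0
```

```bash
cat > e.py <<'E'
from h import *
from scipy.spatial.transform import Rotation as Ro
import sys
def err(x,y,z,tang):
    s=status.sense();q=s["orientation"];R=Ro.from_quat([q[1],q[2],q[3],q[0]])
    M=R.as_matrix();print("t",s["t"],"pos",s["tool_pos"].round(1) if hasattr(s["tool_pos"],'round') else s["tool_pos"])
    print("tool delta cm",(M.T@(np.array([x,y,z])-s["tool_pos"])/10).round(2))
    ty=np.array([-np.sin(tang),np.cos(tang),0]);T=np.stack([np.cross(ty,[0,0,-1]),ty,[0,0,-1]],1)
    print("turn deg",np.degrees(Ro.from_matrix(M.T@T).as_rotvec()).round(2),"F",np.round(s["ft_force"],1),"w",s["width"],"g",s["grip_force"])
err(*map(float,sys.argv[1:5]))
E
python3 e.py 454 205.7 55 0.19
```

```text
t 2.2 pos [454.4 205.7 162.6]
tool delta cm [1.000e-02 1.000e-02 1.076e+01]
turn deg [-0.01 -0.12 -0.01] F [ 0.7  0.5 -0. ] w 1.000977298852516 g 0.0
```

Call:
step_arm:
  deltas:
    - [0,0,2.5,0,0,0,100]
    - [0,0,2.5,0,0,0,100]
    - [0,0,2.5,0,0,0,100]
    - [0,0,2.0,0,0,0,100]
    - [0,0,1.2,0,0,0,100]
    - [0,0,0,0,0,0,100]
    - [0,0,0,0,0,0,50]

```text
t: 2.9
tool_pos: [455.5, 206.4, 57.1]
orientation: [0.0, -0.094, 0.996, 0.0]
ft_force: [-0.8, 0.4, -0.2]
width: 0.949
grip_force: 0.0
```

```bash
python3 e.py 454 205.7 55 0.19; python3 - <<'E'
from h import *
p=capture("scene");cv2.imwrite("pics/s2.png",cv2.resize(p["pixels"][150:360,270:550,::-1],None,fx=2,fy=2))
E
```

```text
t 2.9 pos [455.5 206.4  57.1]
tool delta cm [ 0.16 -0.05  0.2 ]
turn deg [ 0.01  0.05 -0.07] F [-0.8  0.4 -0.2] w 0.9489125512572093 g 0.0
```

View pics/s2.png

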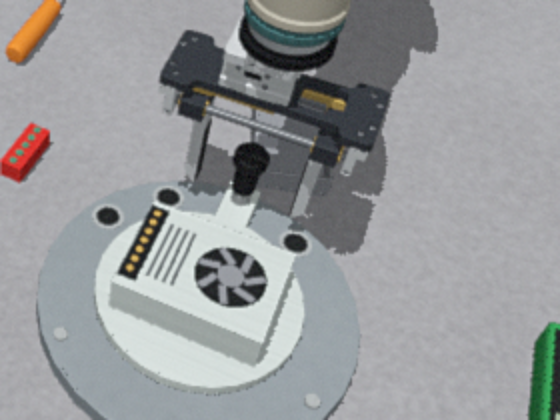

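The crop shows the knob cap at about (250,158), centred between the open fingers at about (197,150) and (300,185), with nothing touching. Closing now.

Call:
step_arm:
  deltas:
    - [0.1,0,0.1,0,0,0,30]
    - [0,0,0,0,0,0,10]
    - [0,0,0,0,0,0,5]
    - [0,0,0,0,0,0,5]
    - [0,0,0,0,0,0,5]
    - [0,0,0,0,0,0,5]
    - [0,0,0,0,0,0,5]
    - [0,0,0,0,0,0,5]
  squeeze: 45

```text
t: 3.75
tool_pos: [454.0, 205.9, 55.4]
orientation: [-0.0, -0.095, 0.996, -0.0]
ft_force: [-0.6, 0.9, 0.0]
width: 0.33
grip_force: 45.0
```

Call:
step_arm:
  deltas:
    - [0,0,0,0,0,0,5]
    - [0,0,0,0,0,0,5]

```text
t: 3.95
tool_pos: [454.0, 205.9, 55.5]
orientation: [-0.0, -0.095, 0.996, -0.0]
ft_force: [0.8, -0.6, 0.9]
width: 0.327
grip_force: 45.0
```

```bash
python3 e.py 454 205.7 55 0.19; python3 - <<'E'
from h import *
p=capture("scene");cv2.imwrite("pics/s3.png",cv2.resize(p["pixels"][170:290,330:490,::-1],None,fx=4,fy=4,interpolation=cv2.INTER_CUBIC))
E
```

```text
t 3.95 pos [454.  205.9  55.5]
tool delta cm [ 0.   -0.02  0.05]
turn deg [-0.   -0.01 -0.03] F [ 0.8 -0.6  0.9] w 0.32669082248099507 g 45.000035762786865
```

View pics/s3.png

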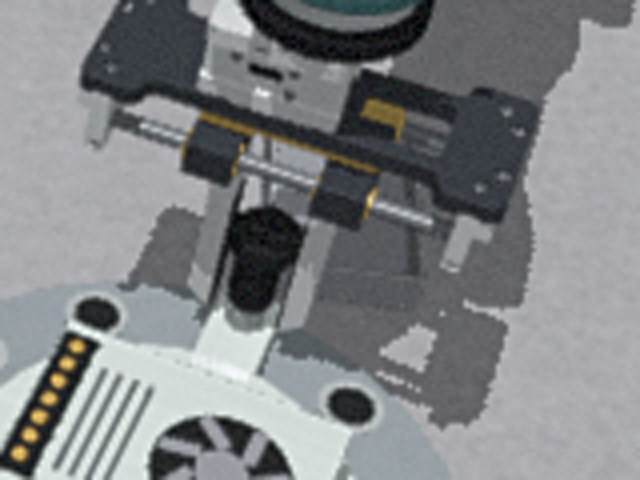

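The image shows the fingers clamped on the cap at about (265,240), with a gap beside the neck. The opening of 0.33 (31 mm) matches the cap, not the 22 mm neck, so the pad tops are catching the cap. I'll open a little, go 5.5 mm lower (the tips stay clear of the lug at 36), and close again.

Call:
step_arm:
  deltas:
    - [0,0,0,0,0,0,60]
    - [0,0,0,0,0,0,60]
    - [0,0,0,0,0,0,60]
    - [0,0,0.3,0,0,0,60]
    - [0,0,0.3,0,0,0,60]
    - [0,0,0,0,0,0,40]
    - [0,0,0,0,0,0,20]
    - [0,0,0,0,0,0,5]

```text
t: 4.8
tool_pos: [454.0, 206.0, 49.4]
orientation: [-0.0, -0.095, 0.996, 0.0]
ft_force: [-0.3, -0.8, 0.6]
width: 0.382
grip_force: 0.0
```

Call:
step_arm:
  deltas:
    - [0,0,0,0,0,0,5]
    - [0,0,0,0,0,0,5]
    - [0,0,0,0,0,0,5]
    - [0,0,0,0,0,0,5]

```text
t: 5.2
tool_pos: [454.0, 206.0, 49.5]
orientation: [0.0, -0.095, 0.996, 0.0]
ft_force: [0.8, -0.1, -0.1]
width: 0.33
grip_force: 45.0
```

The opening is again 31 mm: the fingers have flat faces, so they hold the cap with the neck between them. That is still a firm central grip, so I'll test it with a slow pull.

Call:
step_arm:
  deltas:
    - [0,0,0,0,0,0,5]
    - [0,0,0,0,0,0,5]
    - [0,0,-0.3,0,0,0,5]
    - [0,0,-0.3,0,0,0,5]
    - [0,0,0,0,0,0,5]
  squeeze: 55

```text
t: 5.7
tool_pos: [454.0, 206.0, 55.5]
orientation: [-0.0, -0.095, 0.996, 0.0]
ft_force: [0.5, 1.4, -7.4]
width: 0.329
grip_force: 55.0
```

```bash
python3 e.py 454 205.7 55 0.19; python3 - <<'E'
from h import *
p=capture("scene");W=cloud(p)
d=np.hypot(W[...,0]-454,W[...,1]-206);m=(d<14)&(W[...,2]>85)&(W[...,2]<130)&(p["pixels"].max(2)<60)
print(m.sum(),np.percentile(W[m][:,2],[50,90,97]))
cv2.imwrite("pics/s4.png",cv2.resize(p["pixels"][170:290,330:490,::-1],None,fx=4,fy=4,interpolation=cv2.INTER_CUBIC))
E
```

```text
t 5.7 pos [454.  206.   55.5]
tool delta cm [ 0.01 -0.03  0.05]
turn deg [ 0.   -0.   -0.02] F [ 0.5  1.4 -7.4] w 0.3291311579614179 g 54.99822378158569
166 [103.62600353 104.82519252 105.59294544]
```

View pics/s4.png

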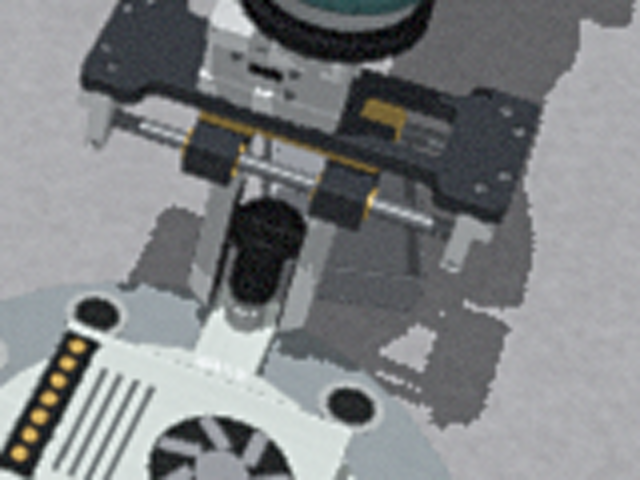

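The cap rose 6 mm with the tool, with a 7.4 N spring force and no slip. I'll lift to about 17 mm.

Call:
step_arm:
  deltas:
    - [0,0,-0.4,0,0,0,5]
    - [0,0,-0.4,0,0,0,5]
    - [0,0,-0.3,0,0,0,5]
    - [0,0,0,0,0,0,5]

```text
t: 6.15
tool_pos: [454.0, 206.0, 66.8]
orientation: [0.0, -0.095, 0.996, 0.0]
ft_force: [1.5, 0.5, -10.3]
width: 0.329
grip_force: 55.0
```

```bash
python3 - <<'E'
import numpy as np
# swing waypoints: absolute arc about C, rows in tool frame (tool x=-radial in, y tangent ccw... verified by simulation)
from scipy.spatial.transform import Rotation as Ro
from plant import status
s=status.sense();q=s["orientation"];M=Ro.from_quat([q[1],q[2],q[3],q[0]]).as_matrix()
print("tool x,y in world",M[:2,0].round(3),M[:2,1].round(3),s["tool_pos"],s["ft_force"])
C=np.array([569.5,228.]);n=11
a=0.19+np.linspace(0,.55,n+1);P=C-118*np.c_[np.cos(a),np.sin(a)]
for i in range(n):
    R=Ro.from_euler('z',a[i]-a[0]).as_matrix()@M
    print((R.T@np.r_[P[i+1]-P[i],0]/10).round(3),np.degrees(.55/n).round(2))
E
```

```text
tool x,y in world [-0.982 -0.188] [-0.188  0.982] [454.02847662 205.95375447  66.76821517] [  1.47207496   0.48739839 -10.34246921]
[-0.015 -0.59  -0.   ] 2.86
[-0.015 -0.59  -0.   ] 2.86
[-0.015 -0.59  -0.   ] 2.86
[-0.015 -0.59  -0.   ] 2.86
[-0.015 -0.59  -0.   ] 2.86
[-0.015 -0.59  -0.   ] 2.86
[-0.015 -0.59  -0.   ] 2.86
[-0.015 -0.59  -0.   ] 2.86
[-0.015 -0.59  -0.   ] 2.86
[-0.015 -0.59  -0.   ] 2.86
[-0.015 -0.59  -0.   ] 2.86
```

Call:
step_arm:
  deltas:
    - [-0.015,-0.59,0,0,0,-2.865,5]
    - [-0.015,-0.59,0,0,0,-2.865,5]
    - [-0.015,-0.59,0,0,0,-2.865,5]
    - [-0.015,-0.59,0,0,0,-2.865,5]
    - [-0.015,-0.59,0,0,0,-2.865,5]
    - [-0.015,-0.59,0,0,0,-2.865,5]

```text
t: 6.75
tool_pos: [465.3, 172.4, 66.2]
orientation: [-0.001, -0.243, 0.97, -0.0]
ft_force: [1.7, 1.2, -10.2]
width: 0.326
grip_force: 55.0
```

Call:
step_arm:
  deltas:
    - [-0.015,-0.59,0,0,0,-2.865,5]
    - [-0.015,-0.59,0,0,0,-2.865,5]
    - [-0.015,-0.59,0,0,0,-2.865,5]
    - [-0.015,-0.59,0,0,0,-2.865,5]
    - [-0.015,-0.59,0,0,0,-2.865,5]
    - [0,0,0,0,0,0,5]
    - [0,0,0,0,0,0,5]

```text
t: 7.45
tool_pos: [481.8, 148.3, 66.2]
orientation: [-0.001, -0.361, 0.933, 0.0]
ft_force: [-0.2, 0.8, -10.6]
width: 0.326
grip_force: 55.0
```

```bash
python3 e.py 482.4 148.3 49.5 0.74
```

```text
t 7.45 pos [481.8 148.3  66.2]
tool delta cm [-0.05 -0.05  1.67]
turn deg [ 0.04 -0.1  -0.1 ] F [ -0.2   0.8 -10.6] w 0.3259870435928453 g 54.99765872955322
```

Call:
step_arm:
  deltas:
    - [0,0,0.4,0,0,0,5]
    - [0,0,0.4,0,0,0,5]
    - [0,0,0.4,0,0,0,5]
    - [0,0,0.3,0,0,0,5]
    - [0,0,0,0,0,0,5]

```text
t: 7.95
tool_pos: [482.0, 148.3, 51.0]
orientation: [-0.001, -0.361, 0.932, -0.0]
ft_force: [-2.8, -1.5, -6.3]
width: 0.329
grip_force: 55.0
```

At 1.5 mm the spring force is still downward, so the pin is in the hole. Releasing and retreating straight up.

Call:
step_arm:
  deltas:
    - [0,0,0,0,0,0,40]
    - [0,0,0,0,0,0,70]
    - [0,0,0,0,0,0,100]
    - [0,0,0,0,0,0,100]
    - [0,0,0,0,0,0,100]
    - [0,0,0,0,0,0,100]
    - [0,0,-2,0,0,0,100]
    - [0,0,-3,0,0,0,100]

```text
t: 8.75
tool_pos: [481.5, 148.3, 100.8]
orientation: [-0.002, -0.362, 0.932, 0.0]
ft_force: [0.3, -0.2, -0.7]
width: 0.961
grip_force: 0.0
```

Call:
step_arm:
  deltas:
    - [0,0,-4,0,0,0,100]
    - [0,0,-4,0,0,0,100]
    - [0,0,-4,0,0,0,100]
    - [0,0,-4,0,0,0,100]
    - [0,0,0,0,0,0,100]
    - [0,0,0,0,0,0,100]

```text
t: 9.35
tool_pos: [483.0, 148.6, 262.1]
orientation: [0.001, -0.361, 0.932, -0.0]
ft_force: [0.2, -0.4, -0.7]
width: 1.004
grip_force: 0.0
```

```bash
python3 - <<'E'
from h import *
s=status.sense();print(s["t"],s["tool_pos"],s["ft_force"],s["width"])
p=capture("scene");W=cloud(p)
d=np.hypot(W[...,0]-482,W[...,1]-148);m=(d<30)&(W[...,2]>80)&(W[...,2]<130)
q=W[m];print(m.sum(),(q.min(0)+q.max(0))/2,np.percentile(q[:,2],[50,90,97]))
cv2.imwrite("pics/s5.png",p["pixels"][:,:,::-1])
E
```

```text
9.35 [483.04427732 148.6169093  262.07524157] [ 0.21183907 -0.43605634 -0.65316493] 1.0040755609633527
246 [481.14334925 150.41074848  90.53951226] [97.23586691 99.06570196 99.80773327]
```

View pics/s5.png

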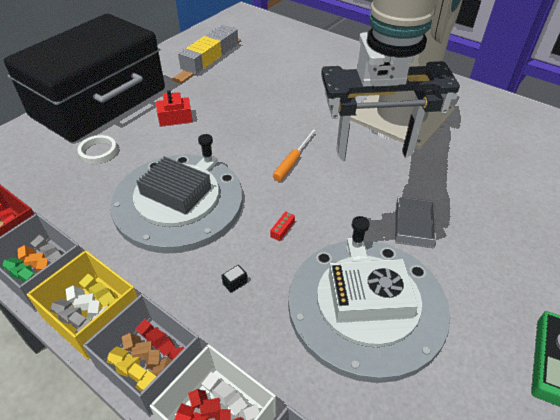

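The knob now stands at (360,228) px in the next hole, with the cap top at 97–99 mm, the same as at the start, so the pin is home. The old hole shows empty at (388,253), the heat-sink holder is unchanged, and the arm is clear.

```bash
python3 -c "
from plant import r
print(r.job_done())"
```

```text
the job is handed in; nothing more can be done
None
```

The power-supply turntable now sits one hole anticlockwise with its pin fully home, the heat-sink holder was not touched, and the job is handed in at about 9.4 s; the fingers gripped the knob by its cap (about 31 mm opening), not the neck.

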